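Seat and lock a microphone-arm swivel plate on its desk mount

TASK

The microphone arm's swivel plate is resting turned wrong on the tips of the three studs of its desk mount. Turn the plate until its upright post stands over the mount's pointing tongue and the plate drops onto all three studs, press it down until it lies flush on the mount, then slide the mount's bolt all the way in over the plate's edge to lock it. Leave the other things on the desk where they are.

Things in the scene. Friction and masses are not known exactly. Their poses are not given: they have to be found in the camera images.
- mount: Dark steel desk mount, fixed. Origin: centre of its underside, on the desk; z up. Round disc 150 mm across, 15 mm high, with a pointing tongue along its -x axis, a bolt track along +y, three upright studs, and in the middle a round spigot 24 mm across, top 65 mm above the desk, inside the plate's cap. When the plate is home its axes agree with the mount's.
- tongue_tip (a point): outer end, top face, of the mount's flat tongue: 24 mm wide, 15 mm high, reaching 125 mm from the mount's centre along its -x axis. It shows where the plate's post belongs.
- stud0 (a point): tip of a fixed steel stud, 10 mm across with a conical tip, 30 mm above the disc. Hidden under the plate at the start. At (40, 36) mm in the mount's frame; the studs lie at different distances from the centre, so the plate fits one way only
- stud1 (a point): tip of a fixed steel stud, 10 mm across with a conical tip, 30 mm above the disc. Hidden under the plate at the start. At (-32, 30) mm in the mount's frame; the plate's underside rests on these tips at the start
- stud2 (a point): tip of a fixed steel stud, 10 mm across with a conical tip, 30 mm above the disc. Hidden under the plate at the start. At (4, -35.5) mm in the mount's frame; passes about 20 mm out of the top of a plate that is home
- collar_top (a point): top, at the start, of a stiff rubber collar 46 mm across round the foot of the spigot, 27 mm above the desk (a fixed point). The collar carries the plate's weight, yields 12 mm when the plate is pressed down with about 7 to 10 N, and stays down.
- track_end (a point): outer end of the bolt track, 54 mm wide, along the mount's +y axis to 175 mm from its centre; its two guide rails stand 40 mm above the desk
- plate: Loose square aluminium plate, 130 x 130 x 10 mm, about 0.55 kg. Origin: centre of its underside; z up. On the spigot (bore 26 mm) it can only turn and sink. Stud holes 13 mm across at (40, 36), (-32, 30), (4, -35.5) mm. Starts 45 mm above the desk, turned 0.6 rad or more either way. Over the studs it falls to the collar (27 mm above the desk); pressed fully home it is at 15 mm.
- cap_top (a point): centre of the flat closed top of the round cap in the middle of the plate, 42 mm across, 58 mm above the plate's underside
- post_top (a point): centre of the top of the plate's round upright post (the socket for the microphone arm): 22 mm across, 45 mm tall above the plate's top face, at (-53, 0) mm in the plate's frame. Pushed sideways with about 2 to 5 N it turns the plate
- bolt_knob (a point): centre of the top of the bolt's upright round knob: 18 mm across, 30 mm tall, top 65.5 mm above the desk. The bolt is a steel slab 30 x 50 x 8 mm, underside 27.5 mm above the desk, inner end 30 mm nearer the mount's centre than the knob's axis. It slides along the mount's -y axis, towards the centre.
- bolt (a joint): how far the bolt has been slid in, m: 0 fully open (knob axis 136 mm from the mount's centre), 0.054 fully in against its stop (knob axis 82 mm from the centre, bolt 13 mm over the edge of a plate that is home). It slides with about 2 N and stays where it is left. A plate that is not home blocks it.
- spanner: steel spanner 150 mm long lying loose beside the mount; leave it alone
- phone: black telephone 150 x 72 x 9 mm lying beside the mount; leave it alone
- mug: white mug, 82 mm across, 95 mm tall; leave it alone
- tin: upright tin 100 mm across, 120 mm tall; leave it alone
- handmic: black hand microphone 180 mm long, lying; leave it alone
- remote: black remote control 170 x 50 x 20 mm; leave it alone
- pastries: white plate of pastries, 190 mm across, 50 mm high; leave it alone

How it is judged:
By the outcome, as a careful person would: the job done as asked, in the order asked, and still so for the second after the job is handed in, with the robot touching nothing.
It also fails if it takes over 61 s, if anything falls off the work surface, if the arm or the gripper's body presses on something with over 40 N, if the wrist force passes 120 N, or if a joint passes its speed limit or range.

ROBOT

A 6-joint arm with a two-finger parallel gripper is mounted at the origin on the work surface. World frame = base frame: x ahead of the robot, y to its left, z up, the work surface at z = 0. Lengths are in m, angles in rad, forces in N, time in s.
With the tool pointing down it reaches from about 0.325 to 0.9 m from the base axis. Payload 6.1 kg.
Tool frame: the origin (TCP) lies midway between the tips of the shut fingers; the grasp point (between the pads) lies 19 mm behind it; z points along the fingers, y is the line along which they close (so a half turn about z gives the same grasp; the last joint's range is limited). The gripper opens to 85 mm and grips with 20 to 120 N. Pads are 22 mm wide; open, the fingers measure 114 mm over their backs; the gripper's body (76 mm by 85 mm) begins 54 mm behind the grasp point. The pads swing forward as they close: fully open they stand 13 mm farther back than shut.
Start: joints at [-1.249, 0.22, 1.526, -0, 1.395, -0.126], TCP at [0.271, -0.563, 0.231] pointing down, gripper open.
Joint ranges: [-2.98, 2.98], [-0.91, 2.08], [0.09, 2.57], [-1.24, 4.39], [0.2, 2.65], [-2.68, 2.68]. Speed limits (rad/s): [2.57, 2.57, 3.01, 3.14, 3.14, 3.14].

INTERFACE

Orientations are given as a rotation vector (axis times angle).
In Python, from cell import r gives the robot as it stands.
- The arm moves only by the shell command python3 -m pendant 'ROWS' [FORCE]. ROWS is JSON, a list of rows, each a list of 7 numbers: the shift along the tool's x, y, z in m, then the turn, a rotation vector about the tool's x, y, z in degrees, then the closure, from 0 (fully open) to 1 (shut). In form: [[x, y, z, wx, wy, wz, grip], ...]. A call has exactly 5 rows; each row shifts and turns the commanded pose from where the row before left it, along the tool's axes as they then stand; what a row does not reach is not made up. A row lasts 1/10 s, in which the tool goes at most 50 mm and 8.59 degrees, less where a joint would pass 70% of its speed; a pose out of reach is approached as far as the arm can. A call with a gripper value outside its range is refused whole. The fingers move at their own pace and stop on an object; FORCE is the grip in N (left out, the last holds). Time passes only in rows, so rows that do not move let the fingers close, or fill a call up. It gives the time, the measured TCP pose, the force, the opening and the grip force at its end, in the units of the state.
- r.get_state(): the state, without advancing time (a new reading comes with each control period).
- r.camera(name): name is "side" or "top"; returns a dict with "color" (400x640x3 uint8, red, green, blue), "mtx" (3x3 intrinsics, pixels), "rvec" (rotation vector, rad) and "tvec" (3), from world to camera coordinates, as OpenCV has them. Camera axes: x right, y down, z forward; pixel columns grow to the right and rows downward; lengths in m; the calibration is good to about 2 mm. A picture is of the moment at which its call begins. There is no depth.
- r.hand_in(): hands the job in; it is judged then, once.
The state is a dict: "t": time; "joint_positions": joint angles; "joint_vel": joint speeds; "tau": joint torques, N m; "eef_pos": TCP position; "orientation": TCP orientation; "force": force on the tool from outside, world axes, zero at the start; "wrist_torque": the same for the moment, N m; "opening": opening from 0.0 (shut) to 1.0 (fully open); "grip_force": force on a finger pad.
Only numpy, scipy, OpenCV 4.12 (cv2) and the standard library are available. Lean on these libraries where they do the work, as an engineer would, in place of code of your own. Each camera call takes 0.05 s, during which the arm holds its last target. There are 200 camera calls.

## Working session

There is one attempt and no reset: what is moved stays moved. The work goes in short steps, Python scripts to look and compute and a shell command to move; the robot and the scene stay as the last step left them, time stands still between calls to the robot, and variables do not carry over. Pictures are saved under pics/ and viewed, at most 10 in all, crops included, and the job is handed in when it is done.

```bash
mkdir -p pics; ls; python3 - <<'E'
from cell import r
import cv2,numpy as np
for n in("top","side"):
    c=r.camera(n); cv2.imwrite(f"pics/{n}0.png",c["color"][:,:,::-1])
    R=cv2.Rodrigues(np.array(c["rvec"]))[0]; print(n,np.array(c["mtx"]).tolist(),(-R.T@np.array(c["tvec"])).round(3),R.round(3).tolist())
s=r.get_state();print({k:np.round(v,3) for k,v in s.items()})
E
```

```text
pics
top [[512.7046808034015, 0.0, 325.05756874150075], [0.0, 512.7046808034015, 203.38193463215927], [0.0, 0.0, 1.0]] [ 0.422 -0.     1.661] [[-0.008, -1.0, -0.014], [-0.998, 0.009, -0.061], [0.061, 0.014, -0.998]]
side [[372.76108280812525, 0.0, 317.7528314269042], [0.0, 372.76108280812525, 199.19337654761907], [0.0, 0.0, 1.0]] [-0.082  0.74   0.706] [[-0.746, -0.666, 0.014], [-0.366, 0.392, -0.844], [0.557, -0.634, -0.536]]
{'t': np.float64(0.1), 'joint_positions': array([-1.249,  0.221,  1.527,  0.   ,  1.395, -0.126]), 'joint_vel': array([-0.002, -0.001, -0.002,  0.   ,  0.   ,  0.001]), 'tau': array([ 1.0000e-03, -4.9824e+01, -3.9055e+01, -0.0000e+00,  6.0000e-03,
       -0.0000e+00]), 'eef_pos': array([ 0.27 , -0.563,  0.23 ]), 'orientation': array([-3.061, -0.697,  0.   ]), 'force': array([-0.752, -0.615,  0.286]), 'wrist_torque': array([-0.079,  0.012, -0.025]), 'grip_force': np.float64(0.0), 'opening': np.float64(1.0)}
```

View pics/top0.png

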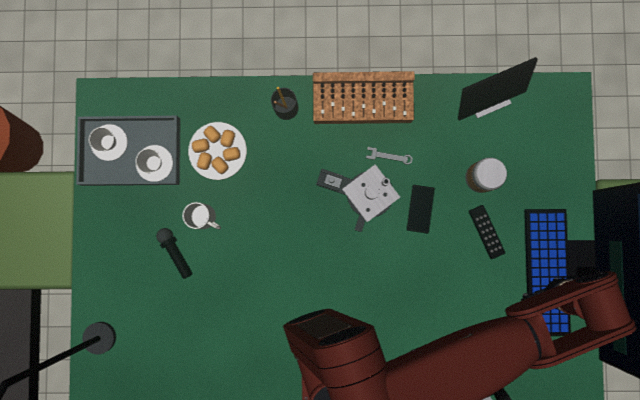

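View pics/side0.png

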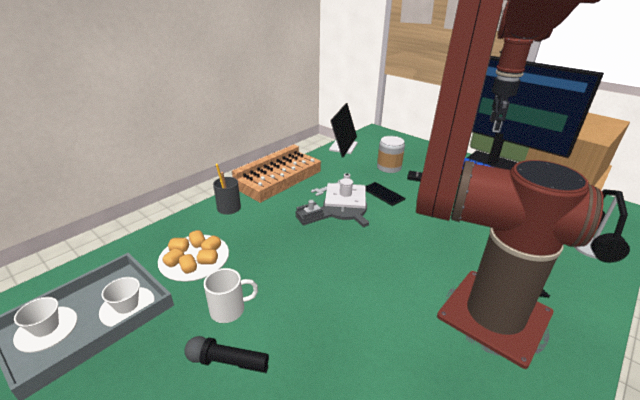

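The top view shows the plate at about (372,193), the tongue going to (360,230), the bolt track to (322,178), and the post probably near (386,182). I'll zoom in on both views.

```bash
python3 - <<'E'
import cv2,numpy as np
a=cv2.imread("pics/top0.png")[150:240,305:425]; b=cv2.imread("pics/side0.png")[165:235,285:385]
a=cv2.resize(a,(720,540),interpolation=cv2.INTER_CUBIC)
b=cv2.resize(b,(700,490),interpolation=cv2.INTER_CUBIC)
cv2.imwrite("pics/a.png",a);cv2.imwrite("pics/b.png",b)
E
```

```text
(no output)
```

View pics/a.png

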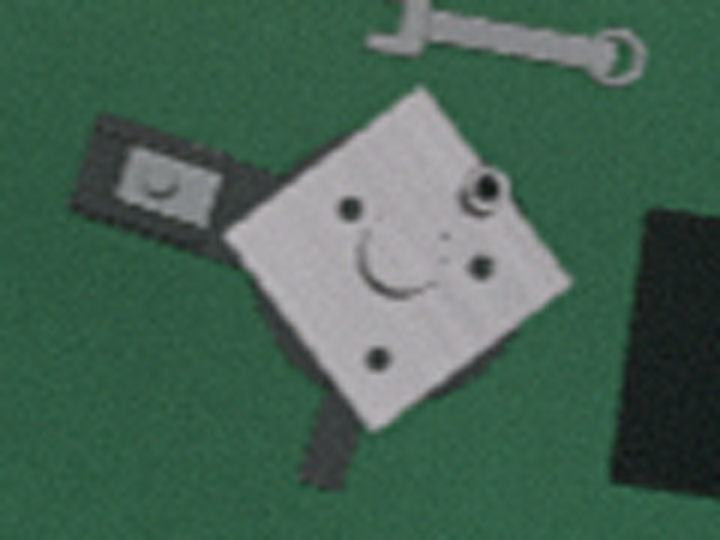

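View pics/b.png

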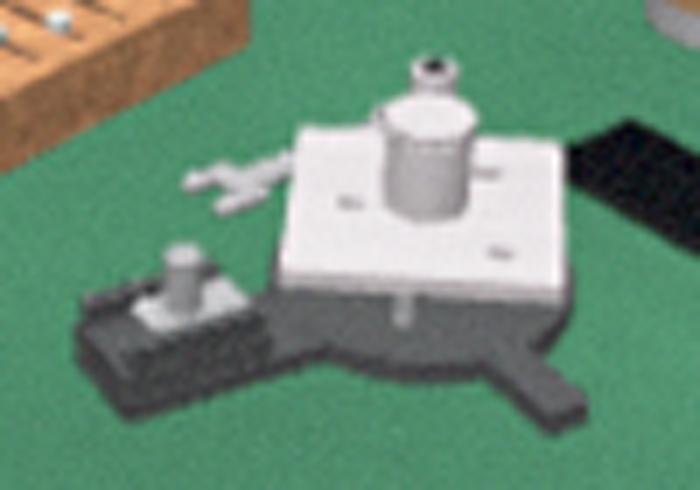

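The top crop shows the plate corners at (420,88), (572,285), (375,432) and (225,235), the post top at (488,188), the tongue end at (322,485) and the knob at (157,180). The side crop shows the cap top at (430,117), the post top at (434,68) and the knob top at (184,252).

```bash
cat > h.py <<'E'
from cell import r
import cv2,numpy as np
from scipy.spatial.transform import Rotation as Ro
def ray(c,px,z):
    K=np.array(c["mtx"]);R=cv2.Rodrigues(np.array(c["rvec"]))[0];o=-R.T@np.array(c["tvec"])
    d=R.T@np.linalg.inv(K)@np.array([px[0],px[1],1.]);return o+d*(z-o[2])/d[2]
def proj(c,p): return cv2.projectPoints(np.array(p,float).reshape(-1,3),np.array(c["rvec"]),np.array(c["tvec"]),np.array(c["mtx"]),None)[0][:,0]
def tool():
    s=r.get_state();R=Ro.from_rotvec(s["orientation"]).as_matrix();return np.array(s["eef_pos"]),R,s
E
python3 - <<'E'
from h import *
t=r.camera("top");s=r.camera("side")
T=lambda u,v,z:ray(t,(305+(u+.5)/6-.5,150+(v+.5)/6-.5),z)[:2]
S=lambda u,v,z:ray(s,(285+(u+.5)/7-.5,165+(v+.5)/7-.5),z)[:2]
cs=np.array([T(*p,.055) for p in[(420,88),(572,285),(375,432),(225,235)]]);C=cs.mean(0)
print("centre",C,"cap side",S(430,117,.103))
P=T(488,188,.1);print("post",P,S(434,68,.1),np.linalg.norm(P-C))
tg=T(322,485,.015);print("tongue",tg,np.linalg.norm(tg-C))
k=T(157,180,.0655);print("knob",k,S(184,252,.0655),np.linalg.norm(k-C))
te=(T(100,113,.04)+T(72,208,.04))/2;print("trackend",te,np.linalg.norm(te-C))
a=lambda v:np.degrees(np.arctan2(v[1],v[0]))
e=[cs[1]-cs[0],cs[2]-cs[3]];print("edges",[a(x) for x in e],"mount -x dir",a(tg-C),"+y dir",a(k-C),a(te-C),"post dir",a(P-C))
p,R,_=tool();print(p,R.round(3))
E
```

```text
centre [ 0.55241219 -0.12228088] cap side [ 0.55015521 -0.11867594]
post [ 0.58494869 -0.16515142] [ 0.58164744 -0.1622143 ] 0.05381919998374993
tongue [ 0.43535133 -0.08320535] 0.12341046454293352
knob [0.59436669 0.00336608] [0.5944672  0.00280129] 0.13246636826303354
trackend [0.60788195 0.04094687] 0.17239545482356278
edges [np.float64(-143.27521164669392), np.float64(-143.38013435637131)] mount -x dir 161.54071848577232 +y dir 71.53543477500267 71.23067459298565 post dir -52.803401457112265
[ 0.27049211 -0.56302138  0.23059977] [[ 0.901  0.433 -0.   ]
 [ 0.433 -0.901  0.001]
 [ 0.    -0.001 -1.   ]]
```

The mount is centred near (0.5515,-0.121), with the tongue at 161.4° and the post at −53.3°. I'll turn the plate clockwise by about 145°, loosely caging the post between the fingers. First I move above the post.

```bash

for i in 1 2 3; do python3 -m pendant '[[0.0303,-0.015,0,0,0,0,0.5],[0.0303,-0.015,0,0,0,0,0.5],[0.0303,-0.015,0,0,0,0,0.5],[0.0303,-0.015,0,0,0,0,0.5],[0.0303,-0.015,0,0,0,0,0.5]]'; done
for i in 1 2 3; do python3 -m pendant '[[0,0,0,0,0,-6.73,0.5],[0,0,0,0,0,-6.73,0.5],[0,0,0,0,0,-6.73,0.5],[0,0,0,0,0,-6.73,0.5],[0,0,0,0,0,-6.73,0.5]]'; done
cat >> h.py <<'E'
C=np.array([.5515,-.121])
def rep(target=None,z=None,yaw=None):
    p,R,s=tool();y=np.degrees(np.arctan2(R[1,0],R[0,0]))
    print("t %.2f"%s["t"],"p",p.round(4),"yaw %.1f"%y,"polar",np.linalg.norm(p[:2]-C).round(4),np.degrees(np.arctan2(*(p[:2]-C)[::-1])).round(1),"F",np.round(s["force"],1),"open",round(float(s["opening"]),3),"tilt",R[:,2].round(3))
    if target is not None: print("tool delta",(R.T@(np.array([*target,z])-p)).round(4),"wz",None if yaw is None else round(y-yaw,1))
E
python3 -c "
from h import *
rep((.5833,-.1637),.062,126.7)
for n in('top','side'):
    c=r.camera(n);cv2.imwrite('pics/%s1.png'%n,c['color'][:,:,::-1])
x=cv2.imread('pics/side1.png')[120:240,260:420];cv2.imwrite('pics/c.png',cv2.resize(x,(800,600),interpolation=cv2.INTER_CUBIC))"
```

```text
t: 0.7
eef_pos: [0.3753, -0.429, 0.2311]
orientation: [-3.063, -0.697, 0.0]
force: [0.8, 1.4, 0.0]
opening: 0.499
grip_force: 0.0
t: 1.2
eef_pos: [0.4794, -0.2957, 0.2312]
orientation: [-3.063, -0.697, 0.0]
force: [1.3, -0.6, -0.0]
opening: 0.5
grip_force: 0.0
t: 1.7
eef_pos: [0.5835, -0.1625, 0.2311]
orientation: [-3.063, -0.698, 0.0]
force: [1.4, 0.4, 0.1]
opening: 0.501
grip_force: 0.0
t: 2.2
eef_pos: [0.5827, -0.1636, 0.231]
orientation: [-2.726, -1.561, 0.001]
force: [0.4, 0.3, 0.6]
opening: 0.501
grip_force: 0.0
t: 2.7
eef_pos: [0.5827, -0.1637, 0.231]
orientation: [-2.158, -2.283, 0.0]
force: [0.3, 0.1, 0.3]
opening: 0.499
grip_force: 0.0
t: 3.2
eef_pos: [0.5827, -0.1637, 0.231]
orientation: [-1.404, -2.81, 0.0]
force: [0.3, 0.7, -0.1]
opening: 0.499
grip_force: 0.0
t 3.20 p [ 0.5827 -0.1637  0.231 ] yaw 126.9 polar 0.0529 -53.9 F [ 0.3  0.7 -0.1] open 0.499 tilt [-0.001  0.    -1.   ]
tool delta [-0.0004  0.0005  0.169 ] wz 0.2
```

View pics/c.png

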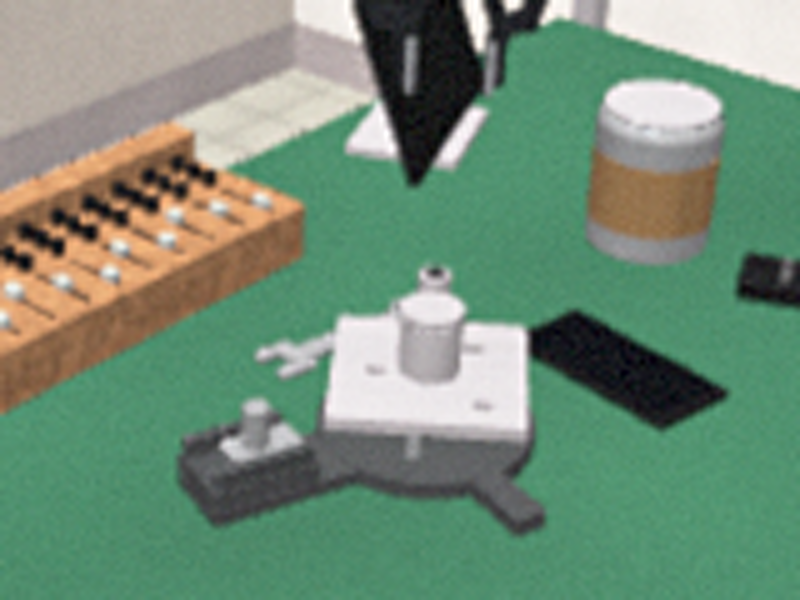

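The view is clear: the plate is unmoved at crop (430,380) and the fingers are above the post at crop (435,270). Next I descend and cage the post.

```bash

python3 -m pendant '[[0,0,0.025,0,0,0,0.5],[0,0,0.025,0,0,0,0.5],[0,0,0.025,0,0,0,0.5],[0,0,0.025,0,0,0,0.5],[0,0,0.025,0,0,0,0.5]]'
python3 -m pendant '[[0,0,0.012,0,0,0,0.5],[0,0,0.012,0,0,0,0.5],[0,0,0.012,0,0,0,0.5],[0,0,0.006,0,0,0,0.5],[0,0,0,0,0,0,0.5]]'
python3 -m pendant '[[0,0,0,0,0,0,0.65],[0,0,0,0,0,0,0.65],[0,0,0,0,0,0,0.65],[0,0,0,0,0,0,0.65],[0,0,0,0,0,0,0.65]]' 20
python3 -c "
from h import *
rep()"
```

```text
t: 3.8
eef_pos: [0.5828, -0.1637, 0.1053]
orientation: [1.416, 2.804, -0.0]
force: [0.4, 0.4, 0.5]
opening: 0.498
grip_force: 0.0
t: 4.3
eef_pos: [0.5825, -0.1636, 0.0637]
orientation: [-1.411, -2.805, 0.0]
force: [-0.2, 0.6, 0.2]
opening: 0.502
grip_force: 0.0
t: 4.8
eef_pos: [0.583, -0.1638, 0.0646]
orientation: [1.411, 2.806, 0.0]
force: [0.9, -0.0, -0.1]
opening: 0.352
grip_force: 0.0
t 4.80 p [ 0.583  -0.1638  0.0646] yaw 126.6 polar 0.0532 -53.6 F [ 0.9 -0.  -0.1] open 0.352 tilt [ 0. -0. -1.]
```

```bash

for i in 1 2 3 4 5; do python3 -m pendant '[[0.0002,-0.0046,0,0,0,5,0.65],[0.0002,-0.0046,0,0,0,5,0.65],[0.0002,-0.0046,0,0,0,5,0.65],[0.0002,-0.0046,0,0,0,5,0.65],[0.0002,-0.0046,0,0,0,5,0.65]]' | grep -E 'force|pos'; done
python3 -c "
from h import *
rep()
c=r.camera('side');cv2.imwrite('pics/s2.png',c['color'][:,:,::-1])
x=cv2.imread('pics/s2.png')[120:240,260:420];cv2.imwrite('pics/d.png',cv2.resize(x,(800,600),interpolation=cv2.INTER_CUBIC))"
```

```text
eef_pos: [0.5623, -0.1729, 0.0645]
force: [1.6, 1.4, 0.3]
grip_force: 0.8
eef_pos: [0.5396, -0.1727, 0.0646]
force: [1.4, -0.1, 0.2]
grip_force: 0.7
eef_pos: [0.5192, -0.163, 0.0647]
force: [1.5, -0.3, -0.8]
grip_force: 0.7
eef_pos: [0.5048, -0.1453, 0.0648]
force: [1.6, -0.9, -0.1]
grip_force: 0.8
eef_pos: [0.4991, -0.1233, 0.0648]
force: [0.9, -1.6, -0.3]
grip_force: 0.9
t 7.30 p [ 0.4991 -0.1233  0.0648] yaw 1.4 polar 0.0524 -177.5 F [ 0.9 -1.6 -0.3] open 0.347 tilt [ 0.001 -0.001 -1.   ]
```

View pics/d.png

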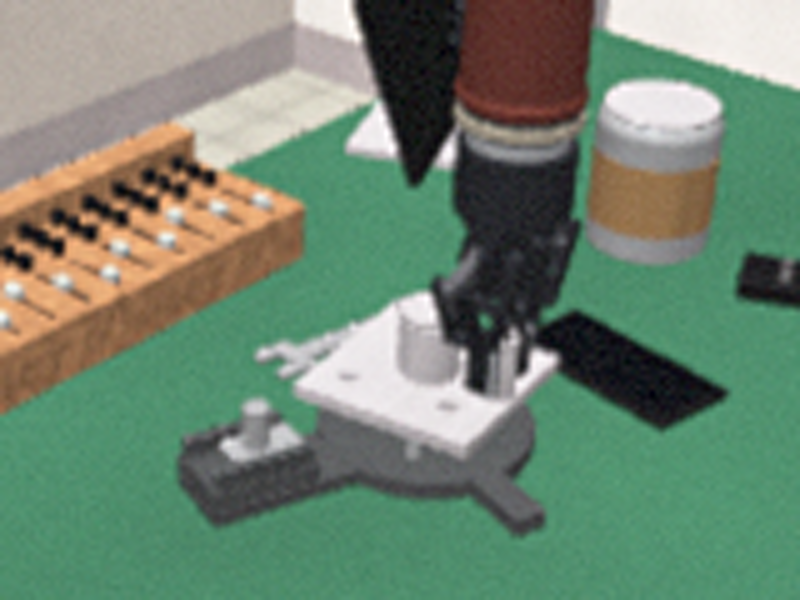

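The post is inside the cage and the plate has followed, but it is still high and about 25° short. I'll carry on, slower, watching the cap's top row in the side view.

```bash
cat > cap.py <<'E'
from h import *
c=r.camera('side');m=c['color'].min(2)[165:215,341:347]>140
print("cap top row",[165+int(np.argmax(m[:,i])) for i in range(6)]);rep()
E
python3 cap.py
python3 -m pendant '[[0.0002,-0.0022,0,0,0,2.4,0.65],[0,-0.0022,0,0,0,2.4,0.65],[0,-0.0022,0,0,0,2.4,0.65],[0,-0.0022,0,0,0,2.4,0.65],[0,-0.0022,0,0,0,2.4,0.65]]' | grep -E 'force|pos'; python3 cap.py
python3 -m pendant '[[0,-0.0009,0,0,0,1,0.65],[0,-0.0009,0,0,0,1,0.65],[0,-0.0009,0,0,0,1,0.65],[0,-0.0009,0,0,0,1,0.65],[0,-0.0009,0,0,0,1,0.65]]' | grep -E 'force|pos';python3 cap.py
python3 -m pendant '[[0,-0.0009,0,0,0,1,0.65],[0,-0.0009,0,0,0,1,0.65],[0,-0.0009,0,0,0,1,0.65],[0,-0.0009,0,0,0,1,0.65],[0,-0.0009,0,0,0,1,0.65]]' | grep -E 'force|pos';python3 cap.py
```

```text
cap top row [179, 179, 178, 178, 178, 179]
t 7.40 p [ 0.4988 -0.1227  0.0645] yaw 1.6 polar 0.0528 -178.2 F [ 0.   0.1 -0.1] open 0.356 tilt [ 0. -0. -1.]
eef_pos: [0.4996, -0.1126, 0.0645]
force: [-0.2, -2.1, 0.6]
grip_force: 1.1
cap top row [180, 181, 183, 188, 189, 190]
t 7.95 p [ 0.4996 -0.1122  0.0645] yaw -10.5 polar 0.0526 170.4 F [ 0.3 -1.8  0.7] open 0.351 tilt [ 0.    -0.001 -1.   ]
eef_pos: [0.5005, -0.1076, 0.0644]
force: [-0.8, -2.3, 0.2]
grip_force: 1.1
cap top row [184, 187, 189, 189, 190, 191]
t 8.50 p [ 0.5005 -0.1074  0.0643] yaw -15.5 polar 0.0528 165.0 F [-1.  -1.3  0.4] open 0.352 tilt [ 0.  0. -1.]
eef_pos: [0.5016, -0.1027, 0.0641]
force: [0.2, -0.6, -0.6]
grip_force: 0.0
cap top row [188, 189, 190, 191, 192, 198]
t 9.05 p [ 0.5016 -0.1027  0.0641] yaw -20.5 polar 0.0531 159.8 F [-0.2 -0.   0.7] open 0.347 tilt [-0.     0.001 -1.   ]
```

```bash
python3 -c "
from h import *
c=r.camera('side');x=c['color'][120:240,260:420,::-1];cv2.imwrite('pics/e.png',cv2.resize(x,(800,600),interpolation=cv2.INTER_CUBIC))"
```

```text
(no output)
```

View pics/e.png

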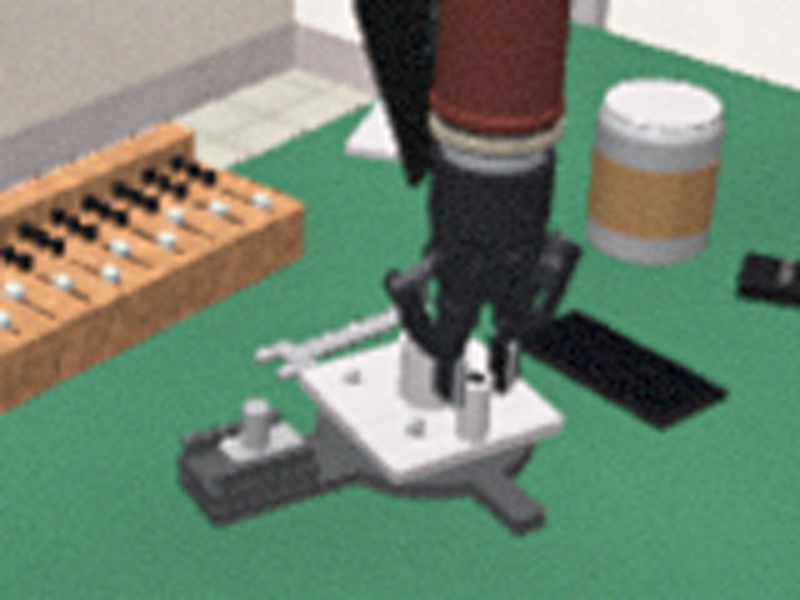

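The plate has dropped: the stud tips show in the holes at crop (350,378) and (415,428), and the post at (474,400) stands over the tongue. Next I lift, go over the cap with shut fingers, and come down close.

```bash

python3 -m pendant '[[0,0,-0.02,0,0,0,0.6],[0,0,-0.02,0,0,0,0.6],[0,0,-0.02,0,0,0,0.6],[0,0,-0.02,0,0,0,0.6],[0,0,-0.02,0,0,0,0.6]]' | grep -E 'force|pos'
python3 -m pendant '[[0.011,0,0,0,0,0,1],[0.011,0,0,0,0,0,1],[0.011,0,0,0,0,0,1],[0.011,0,0,0,0,0,1],[0.009,0,0,0,0,0,1]]' | grep -E 'force|pos'
python3 -m pendant '[[0,0,0.02,0,0,0,1],[0,0,0.02,0,0,0,1],[0,0,0.02,0,0,0,1],[0,0,0.01,0,0,0,1],[0,0,0.003,0,0,0,1]]' | grep -E 'force|pos|open'
python3 -c "
from h import *
rep(C,.073,-18.6)"
```

```text
eef_pos: [0.5016, -0.103, 0.1651]
force: [-0.3, -0.4, 0.5]
grip_force: 0.0
eef_pos: [0.552, -0.1219, 0.1631]
force: [-0.3, -0.3, -0.0]
grip_force: 0.0
eef_pos: [0.5506, -0.1214, 0.0894]
force: [-0.3, -1.1, 0.5]
opening: -0.001
grip_force: 0.0
t 10.60 p [ 0.5506 -0.1214  0.0894] yaw -20.4 polar 0.001 -158.0 F [-0.3 -1.1  0.5] open -0.001 tilt [-0.003  0.001 -1.   ]
tool delta [ 0.0008 -0.0007  0.0164] wz -1.8
```

```bash

python3 -m pendant '[[0,0,0.002,0,0,0,1],[0,0,0.002,0,0,0,1],[0,0,0.002,0,0,0,1],[0,0,0.002,0,0,0,1],[0,0,0.002,0,0,0,1]]' | grep -E 'force|pos'
python3 -m pendant '[[0,0,0.0015,0,0,0,1],[0,0,0.0015,0,0,0,1],[0,0,0.0015,0,0,0,1],[0,0,0.0015,0,0,0,1],[0,0,0,0,0,0,1]]' | grep -E 'force|pos'
```

```text
eef_pos: [0.5521, -0.1219, 0.0822]
force: [-1.4, 0.4, 7.1]
grip_force: 3.8
eef_pos: [0.552, -0.1219, 0.0765]
force: [-1.9, 0.6, 5.5]
grip_force: 2.8
```

```bash

python3 -m pendant '[[0,0,0.001,0,0,0,1],[0,0,0.001,0,0,0,1],[0,0,0.001,0,0,0,1],[0,0,0.001,0,0,0,1],[0,0,0,0,0,0,1]]' | grep -E 'force|pos'
python3 -m pendant '[[0,0,0.0005,0,0,0,1],[0,0,0.0005,0,0,0,1],[0,0,0.0005,0,0,0,1],[0,0,0,0,0,0,1],[0,0,0,0,0,0,1]]' | grep -E 'force|pos'
```

```text
eef_pos: [0.552, -0.1219, 0.073]
force: [-3.5, 0.3, 10.6]
grip_force: 5.0
eef_pos: [0.552, -0.1219, 0.073]
force: [-9.5, 3.6, 21.8]
grip_force: 10.2
```

The plate is home: z is 0.073 with 22 N and no more travel. I'll lift and go behind the bolt knob.

```bash

python3 -m pendant '[[0,0,-0.015,0,0,0,1],[0,0,-0.02,0,0,0,1],[0,0,-0.02,0,0,0,1],[0,0,-0.02,0,0,0,1],[0,0,-0.015,0,0,-1.8,1]]' | grep -E 'force|pos'
python3 -m pendant '[[0,-0.034,0,0,0,0,1],[0,-0.034,0,0,0,0,1],[0,-0.034,0,0,0,0,1],[0,-0.034,0,0,0,0,1],[0,-0.034,0,0,0,0,1]]' | grep -E 'force|pos'
python3 - <<'E'
from h import *
u=np.array([np.cos(np.radians(71.4)),np.sin(np.radians(71.4))])
rep(C+u*.168,.047,-18.6)
for n in("top","side"):
    c=r.camera(n);cv2.imwrite(f"pics/{n}4.png",c["color"][:,:,::-1])
a=cv2.imread("pics/side4.png")[120:240,260:420]
cv2.imwrite("pics/f.png",cv2.resize(a,(800,600),interpolation=cv2.INTER_CUBIC))
E
```

```text
eef_pos: [0.5521, -0.1219, 0.1618]
force: [-0.2, -0.5, 0.8]
grip_force: 0.0
eef_pos: [0.6062, 0.0407, 0.1604]
force: [0.2, -0.6, 0.2]
grip_force: 0.0
t 13.60 p [0.6062 0.0407 0.1604] yaw -18.6 polar 0.1707 71.3 F [ 0.2 -0.6  0.2] open 0.003 tilt [ 0.001 -0.    -1.   ]
tool delta [-0.0003  0.0027  0.1134] wz -0.0
```

View pics/f.png

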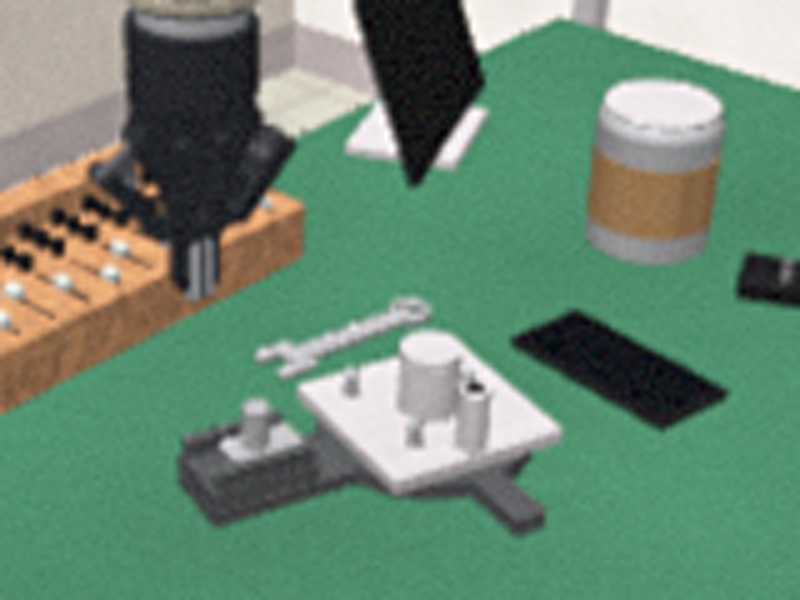

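The plate lies low, with the studs standing out at crop (350,380) and (415,430). The knob is at (256,410), and the spanner and phone are unmoved. I'll go down behind the knob and push.

```bash

python3 -m pendant '[[0,0,0.022,0,0,0,1],[0,0,0.023,0,0,0,1],[0,0,0.023,0,0,0,1],[0,0,0.023,0,0,0,1],[0,0,0.022,0,0,0,1]]' | grep -E 'force|pos'
for i in 1 2 3 4; do python3 -m pendant '[[0,0.003,0,0,0,0,1],[0,0.003,0,0,0,0,1],[0,0.003,0,0,0,0,1],[0,0.003,0,0,0,0,1],[0,0.003,0,0,0,0,1]]' | grep -E 'force|pos'; done; python3 -c "
from h import *
rep()"
```

```text
eef_pos: [0.6055, 0.0387, 0.0462]
force: [0.1, 0.3, 0.3]
grip_force: 0.0
eef_pos: [0.6017, 0.0248, 0.0482]
force: [1.6, 2.0, 0.4]
grip_force: 1.0
eef_pos: [0.596, 0.0108, 0.0468]
force: [2.3, 1.7, 2.1]
grip_force: 1.1
eef_pos: [0.5911, -0.0034, 0.0467]
force: [0.6, 1.8, 1.8]
grip_force: 1.1
eef_pos: [0.5862, -0.0176, 0.0467]
force: [-0.6, 1.7, 0.4]
grip_force: 1.1
t 16.20 p [ 0.5862 -0.0176  0.0467] yaw -18.6 polar 0.109 71.4 F [-0.6  1.7  0.4] open 0.003 tilt [-0.  0. -1.]
```

Now polar 109 mm, sliding at about 2 N. I'll continue slowly to the stop.

```bash

for i in 1 2 3; do python3 -m pendant '[[0,0.001,0,0,0,0,1],[0,0.001,0,0,0,0,1],[0,0.001,0,0,0,0,1],[0,0.0005,0,0,0,0,1],[0,0,0,0,0,0,1]]' | grep -E 'force|pos';  python3 -c "
from h import *
rep()"; done
```

```text
eef_pos: [0.5853, -0.0208, 0.0467]
force: [-0.8, 1.9, 0.2]
grip_force: 0.8
t 16.70 p [ 0.5853 -0.0208  0.0467] yaw -18.6 polar 0.1057 71.4 F [-0.8  1.9  0.2] open -0.003 tilt [-0. -0. -1.]
eef_pos: [0.5849, -0.0216, 0.0468]
force: [3.2, 11.1, -1.2]
grip_force: 5.9
t 17.20 p [ 0.5849 -0.0216  0.0468] yaw -18.6 polar 0.1048 71.4 F [ 3.2 11.1 -1.2] open -0.004 tilt [ 0.002  0.004 -1.   ]
eef_pos: [0.5848, -0.0221, 0.0469]
force: [7.6, 22.1, -1.1]
grip_force: 11.8
t 17.70 p [ 0.5848 -0.0221  0.0469] yaw -18.6 polar 0.1044 71.4 F [ 7.6 22.1 -1.1] open -0.005 tilt [ 0.004  0.008 -1.   ]
```

At the stop, 22 N with no more travel. I'll back off, lift clear and check.

```bash

python3 -m pendant '[[0,-0.006,0,0,0,0,1],[0,-0.01,0,0,0,0,1],[0,0,-0.03,0,0,0,1],[0,0,-0.04,0,0,0,1],[0,0,-0.04,0,0,0,1]]' | grep -E 'force|pos'
python3 -m pendant '[[0,-0.02,-0.01,0,0,0,1],[0,-0.02,-0.01,0,0,0,1],[0,-0.02,-0.01,0,0,0,1],[0,-0.02,0,0,0,0,1],[0,0,0,0,0,0,1]]' | grep -E 'force|pos'
python3 - <<'E'
from h import *
c=r.camera("side");x=c["color"][120:240,260:420,::-1]
cv2.imwrite("pics/g.png",cv2.resize(x,(800,600),interpolation=cv2.INTER_CUBIC))
u=np.array([np.cos(np.radians(71.4)),np.sin(np.radians(71.4))])
print("expected crop px knob in, cap home, post home",[((p-[260,120])*5).round() for p in proj(c,[[*(C+u*.082),.0655],[*C,.073],[*(C+.053*np.array([-u[1],u[0]])),.07]])])
E
```

```text
eef_pos: [0.5876, -0.0125, 0.1573]
force: [0.7, 0.0, 1.3]
grip_force: 0.0
eef_pos: [0.6145, 0.0652, 0.1873]
force: [0.1, 0.2, -0.1]
grip_force: 0.0
expected crop px knob in, cap home, post home [array([322., 384.]), array([428., 344.]), array([473., 385.])]
```

View pics/g.png

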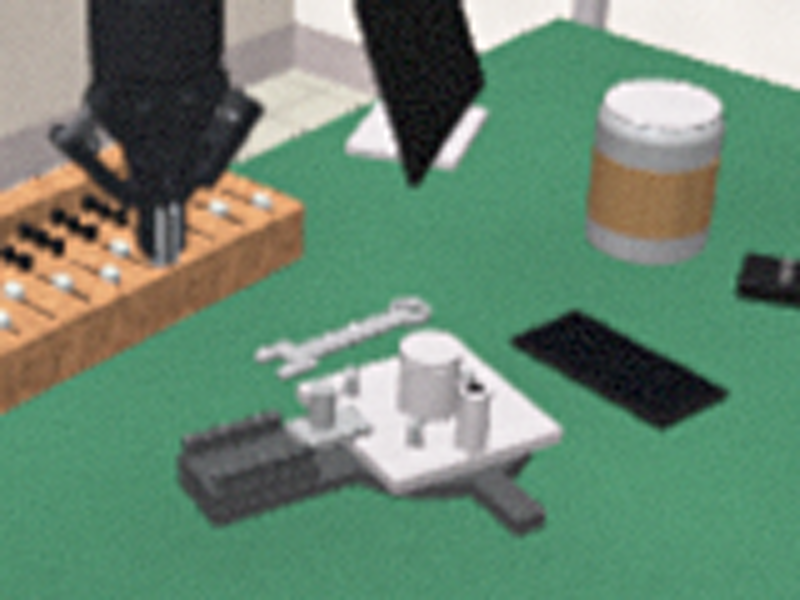

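The knob is at crop (322,388), against an expected (322,384), and the bolt lies over the plate's edge. The cap (428,347) and post (474,385) are at their home positions, and nothing else has moved.

```bash
python3 -c "
from cell import r
print(r.hand_in())"
```

```text
the job is handed in; nothing more can be done
None
```

The plate was turned until it dropped onto its studs, pressed flush, and locked with the bolt fully in; the job was handed in at about 19 s, with the nearby spanner and phone unmoved in the last picture and the judge's verdict not shown.

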